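# Feed a name-plaque blank into the sign painter's lettering bay

### The job

Take the narrow wooden push stick by its upright handle and use it to feed the small wooden plaque blank along the channel of the lettering jig, under the bridge, until the whole blank lies in the open bay between the bridge and the end stop. Move the blank only with the stick, never with the fingers, and leave the look-alike wide float where it lies. Then draw the stick back until it is clear of the bridge and let it go, standing flat on its sole in the channel mouth or on the table.

Things in the scene. Friction and masses are not known exactly. Their poses are not given: they have to be found in the camera images.
- jig: Wooden jig on a grey board, fixed to the table. Origin at table height under the bridge's middle, x = feed direction, z up; mm. Board x -230..170, y +-55, top (channel floor) z 12. Two fences x -180..170, tops z 32, channel 50 wide between them, open above and at the mouth (x -180). Bridge x -25..25, full width, underside z 40, top z 52. Bay x 25..155, then the end stop.
- blank: Plaque blank: plain light-wood block 70 x 44 x 16 mm (x, y, z), 50 g, lying loose in the channel between mouth and bridge, long side along it. Origin: centre of its underside, at jig x -120..-75 mm at the start. In the bay its centre is at jig x 60..120. (A 60 x 50 mm block on the bare table is not it.)
- stick: Narrow push stick: light-wood slat 200 x 30 x 14 mm with an upright darker handle post 30 (x) x 24 (y) mm, top at z 90, 0.14 kg. Origin on the underside below the handle; x along the slat to its pushing end at +150 mm (other end -50), z up. Grip the post across y near z 68; it balances there. x points to the robot's left at the start. The slat fits under the bridge, the post does not.
- float: Look-alike to leave alone: same length, handle and frame as the stick, but its slat is 60 mm wide, too wide for the channel. Either of the two may lie on the robot's right, the other on its left.
Things that resemble listed ones, but are neither listed nor needed, are in the scene too. Leave any blue or purple look-alike of the blank alone.

How it is judged:
On the way, in this order (a step that is already met when the one before it is completed fails the run):
1. the blank is under the bridge, lying on the channel floor, with the stick close behind it in the channel (x of blank in the frame of jig between -0.03 and 0.03 m and y of blank in the frame of jig between -0.015 and 0.015 m and z of blank in the frame of jig below 0.022 m and horizontal distance between stick and blank below 0.205 m and x of stick in the frame of jig below -0.12 m and y of stick in the frame of jig between -0.035 and 0.035 m), for 0.05 s.
2. the whole blank is in the bay beyond the bridge (x of blank in the frame of jig between 0.06 and 0.125 m and y of blank in the frame of jig between -0.015 and 0.015 m and z of blank in the frame of jig below 0.022 m), for 0.1 s.
At the end, for the whole second after the job is handed in: Blank at rest on the channel floor, centre 60 to 125 mm past the bridge middle and within 15 mm of the centre line. Stick at rest, within 0.2 rad of flat, clear of the bridge: origin over 175 mm before the bridge middle or over 60 mm off the centre line. Float moved under 30 mm (all of step 2 and linear speed of each of blank, stick below 0.01 m/s and angle between stick's own z axis and vertical below 0.2 rad and (x of stick in the frame of jig below -0.175 m or y of stick in the frame of jig above 0.06 m or y of stick in the frame of jig below -0.06 m)); the robot touches nothing.
It fails at once if the fingers touch the blank (contact force between the fingers and blank above 0.3 N).
It fails at once if the wide float is moved by more than 30 mm (distance of float from where it was at the start of the episode above 0.03 m).
It also fails if it takes over 45 s, if anything falls off the work surface, if the arm or the gripper's body presses on something with over 40 N, if the wrist force passes 120 N, or if a joint passes its speed limit or range.

### The arm

A 6-joint arm with a two-finger parallel gripper is mounted at the origin on the work surface. World frame = base frame: x ahead of the robot, y to its left, z up, the work surface at z = 0. Lengths are in m, angles in rad, forces in N, time in s.
With the tool pointing down it reaches from about 0.275 to 0.825 m from the base axis. Payload 4.9 kg.
Tool frame: the origin (TCP) lies midway between the tips of the shut fingers; the grasp point (between the pads) lies 19 mm behind it (grip_point_offset is the distance from the TCP to the grasp point, in m); z points along the fingers, y is the line along which they close (so a half turn about z gives the same grasp; the last joint's range is limited). The gripper opens to 85 mm and grips with 20 to 120 N. Pads are 22 mm wide; open, the fingers measure 114 mm over their backs; the gripper's body (76 mm by 85 mm) begins 54 mm behind the grasp point. The pads swing forward as they close: fully open they stand 13 mm farther back than shut.
Start: joints at [-1.389, 0.326, -0.193, 1.052, 0, 1.437], TCP at [0.171, -0.523, 0.231] pointing down, gripper open.
Joint ranges: [-2.65, 2.65], [-0.97, 1.79], [-1.3, 1.35], [-1.93, 2.1], [-1.47, 1.37], [-3.14, 3.14]. Speed limits (rad/s): [2.57, 2.57, 3.14, 3.14, 3.14, 3.14].

### API

Orientations are given as a rotation vector (axis times angle).
In Python, from cell import * gives the robot as it stands. Calls block until the motion is done:
- movep(position, orientation): joint-space move of the TCP to a pose.
- move_l(position, velocity=0.15, rot=None, until_force=None): straight line of the TCP; rot=None keeps the orientation; velocity is the mean speed in m/s. With until_force (N) it stops when the force on the tool has changed by that much, and returns True; else False.
- set_joints(angles): joint-space move.
- let_go() and grab(newtons=None): open the fingers fully, or close them until they stop; newtons is the grip in N (None keeps the last).
- sleep(seconds).
- ik(position, orientation): joint angles nearest the present ones, or None.
- get_state(): the state.
- grab_frame(name): name is "side" or "top" or "wrist"; returns a dict with "img" (400x640x3 uint8, red, green, blue), "fx", "fy", "cx", "cy" (pixels), "cam_to_world" (4x4, takes a point from camera to world coordinates); the wrist camera has in their place "T_tool_cam" (4x4, takes a point from camera to tool coordinates, whose origin is the TCP and whose axes are the flange's). Camera axes: x right, y down, z forward; pixel columns grow to the right and rows downward; lengths in m; the calibration is good to about 2 mm. A picture is of the moment at which its call begins: read the wrist's pose just before it. There is no depth.
A pose or a line that the arm cannot do raises MotionError and nothing moves.
- sign_off(): hands the job in; it is judged then, once.
Trained networks look in the newest picture that a camera, given by its name, has taken for a name from the list of things; names that differ only in an ending like _2 or _b are one class to them, and where a whole thing is asked for, a point or a joint stands for the part that bears it (a point fixed in the world has none). Each returns a list of dicts, best first, with "score" (0 to 1); they miss things now and then, are a little off and sometimes report something else, mostly with a low value. They report only what shows in the picture. A call takes as long as a camera call. They do not tell look-alikes from the thing itself.
- spot_in(camera, name): "centre" ([column, row] in pixels, amid what is visible of it).
- silhouettes(camera, name): "mask" (400x640 bool, what is visible of it) and "centre" ([column, row] in pixels, amid what is visible of it).
- tip_of(camera, name): "centre" ([column, row] in pixels: a listed point, or the origin of a listed thing).
The state is a dict: "clock": time; "q": joint angles; "joint_velocities": joint speeds; "tau": joint torques, N m; "position": TCP position; "eef_rot": TCP orientation; "contact_force": force on the tool from outside, world axes, zero at the start; "wrist_torque": the same for the moment, N m; "finger_gap": opening from 0.0 (shut) to 1.0 (fully open); "grasp_force": force on a finger pad.
Only numpy, scipy, OpenCV 4.12 (cv2) and the standard library are available. Lean on these libraries where they do the work, as an engineer would, in place of code of your own. Each camera call takes 0.05 s, during which the arm holds its last target. There are 200 camera calls.

## Working session

There is one attempt and no reset: what is moved stays moved. The work goes in short steps, each a Python script; the robot and the scene stay as the last script left them, time stands still between calls to the robot, and variables do not carry over. Pictures are saved under pics/ and viewed, at most 10 in all, crops included, and the job is handed in when it is done.

```bash
mkdir -p pics; ls; python3 - <<'E'
from cell import *
import cv2,numpy as np
for c in ["top","side"]:
    f=grab_frame(c); cv2.imwrite(f"pics/{c}0.png",f["img"][:,:,::-1])
    print(c,f["fx"],f["fy"],f["cx"],f["cy"],np.round(f["cam_to_world"],4).tolist())
    for n in ["jig","blank","stick","float"]:
        print(n,[(np.round(d["centre"]).tolist(),round(d["score"],2)) for d in spot_in(c,n)],[(np.round(d["centre"]).tolist(),round(d["score"],2)) for d in tip_of(c,n)])
s=get_state();print(s["clock"],s["position"],s["eef_rot"])
E
```

```text
pics
top 412.4487657007747 412.4487657007747 318.1472977306235 202.52580323070822 [[-0.0076, -0.9822, 0.1877, 0.3536], [-0.9999, 0.009, 0.0063, -0.0181], [-0.0078, -0.1876, -0.9822, 1.0737], [0.0, 0.0, 0.0, 1.0]]
jig [([248.0, 181.0], 0.91)] [([246.0, 181.0], 0.63)]
blank [([217.0, 306.0], 0.97), ([332.0, 284.0], 0.82), ([245.0, 121.0], 0.69), ([276.0, 182.0], 0.61), ([419.0, 198.0], 0.57)] [([244.0, 123.0], 0.93), ([417.0, 202.0], 0.89), ([334.0, 284.0], 0.61), ([219.0, 304.0], 0.57), ([245.0, 180.0], 0.45)]
stick [([402.0, 248.0], 0.95)] [([421.0, 245.0], 0.62)]
float [([249.0, 256.0], 0.85)] [([266.0, 249.0], 0.66)]
side 489.1856135356561 489.1856135356561 320.3915601356585 202.22079787004634 [[-0.7157, -0.378, 0.5872, -0.134], [-0.6981, 0.4117, -0.5858, 0.6447], [-0.0203, -0.8292, -0.5586, 0.6848], [0.0, 0.0, 0.0, 1.0]]
jig [([226.0, 241.0], 0.7)] [([232.0, 242.0], 0.7)]
blank [([186.0, 215.0], 0.94), ([393.0, 250.0], 0.67), ([376.0, 172.0], 0.59), ([309.0, 334.0], 0.59), ([259.0, 217.0], 0.53)] [([310.0, 340.0], 0.87), ([392.0, 251.0], 0.78), ([185.0, 218.0], 0.59), ([262.0, 224.0], 0.57), ([378.0, 173.0], 0.53)]
stick [([399.0, 204.0], 0.86)] [([417.0, 189.0], 0.94), ([310.0, 269.0], 0.5)]
float [([294.0, 281.0], 0.63)] [([308.0, 270.0], 0.79)]
0.9 [ 0.17083631 -0.52278661  0.23129127] [-3.10247052e+00 -4.94012705e-01 -3.13687269e-06]
```

View pics/top0.png

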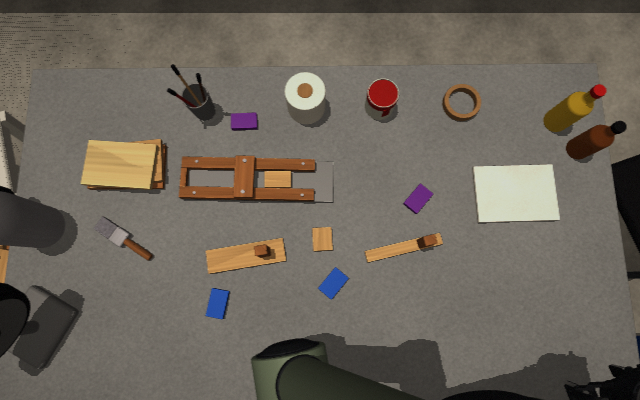

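View pics/side0.png

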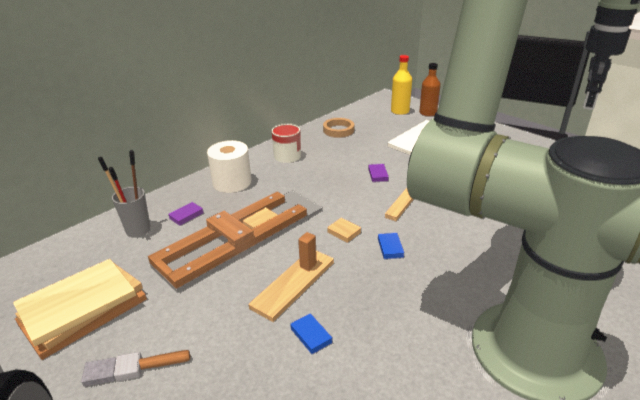

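Top view: the jig lies with bridge at (245,177), mouth on the right (315,180), and the blank in it at (278,180). The narrow stick is on the robot's right at (402,248) with its post at (430,241). The float is at (247,255). I'll fit box models to the masks next.

```bash
cat > h.py <<'E'
from cell import *
import cv2,numpy as np
from scipy.optimize import minimize
from scipy.spatial.transform import Rotation as R
def box(x0,x1,y0,y1,z0,z1): return np.array([[x,y,z] for x in (x0,x1) for y in (y0,y1) for z in (z0,z1)])/1000.
M=dict(stick=[box(-50,150,-15,15,0,14),box(-15,15,-12,12,14,90)],float=[box(-50,150,-30,30,0,14),box(-15,15,-12,12,14,90)],
 jig=[box(-230,170,-55,55,0,12),box(-180,170,-55,-25,12,32),box(-180,170,25,55,12,32),box(-25,25,-55,55,40,52),box(155,170,-55,55,12,32)],
 blank=[box(-35,35,-22,22,0,16)])
S=4
def world(p,pts,z0=0):
    c,s=np.cos(p[2]),np.sin(p[2]); return np.c_[p[0]+c*pts[:,0]-s*pts[:,1],p[1]+s*pts[:,0]+c*pts[:,1],pts[:,2]+z0]
def proj(f,T,P):
    q=(P-T[:3,3])@T[:3,:3]; return np.c_[f["fx"]*q[:,0]/q[:,2]+f["cx"],f["fy"]*q[:,1]/q[:,2]+f["cy"]]
def render(f,T,name,p,z0=0):
    m=np.zeros((400,640),np.uint8)
    for b in M[name]:
        h=cv2.convexHull(proj(f,T,world(p,b,z0)).astype(np.float32))
        cv2.fillConvexPoly(m,np.round(h*256).astype(np.int32),255,cv2.LINE_AA,8)
    return m/255.
def ray(f,T,uv,z):
    d=T[:3,:3]@[(uv[0]-f["cx"])/f["fx"],(uv[1]-f["cy"])/f["fy"],1]; return T[:3,3]+d*(z-T[2,3])/d[2]
def fit(views,name,p0,z0=0,sc=(.015,.015,.1)):
    def cost(p):
        return sum(np.abs(cv2.GaussianBlur(render(f,T,name,p,z0)-m,(0,0),1.5)).sum() for f,T,m in views)
    best=None
    for k in range(3):
        x=p0 if best is None else best.x
        sim=np.array([x]+[np.array(x)+np.eye(3)[i]*sc[i]*(-1)**k/(k+1) for i in range(3)])
        best=minimize(cost,x,method="Nelder-Mead",options=dict(initial_simplex=sim,xatol=1e-4,fatol=.05))
    return best.x,best.fun/sum(m.sum() for *_,m in views)
def tf(f):
    return np.array(f["cam_to_world"])
E
python3 - <<'E'
from h import *
F={c:grab_frame(c) for c in ["top","side"]}
f=F["top"];T=tf(f)
def nearest(c,n,uv):
    L=silhouettes(c,n); d=min(L,key=lambda d:np.hypot(*(np.array(d["centre"])-uv))); print(c,n,d["centre"],round(d["score"],2),d["mask"].sum()); return d["mask"].astype(float)
img=f["img"].copy(); res={}
for n,uv,uz,yaw,z0 in [("jig",(248,181),(245,180),np.pi/2,0),("stick",(402,248),(428,246),np.pi/2+.2,0),("float",(249,256),(262,255),np.pi/2+.1,0),("blank",(278,180),(278,180),np.pi/2,.012)]:
    m=nearest("top",n,uv); p0=[*ray(f,T,uz,z0)[:2],yaw]
    v=[(f,T,m)]
    p,e=fit(v,n,p0,z0); res[n]=p; print(n,np.round(p,4),round(e,3))
    for b in M[n]:
        h=cv2.convexHull(proj(f,T,world(p,b,z0)).astype(np.float32)); cv2.polylines(img,[np.round(h*16).astype(np.int32)],True,(0,255,255),1,cv2.LINE_AA,4)
g=F["side"]
ms=nearest("side","jig",(226,241)); p,e=fit([(g,tf(g),ms)],"jig",res["jig"]); print("jig side",np.round(p,4),e)
j=res["jig"];b=res["blank"]; c,s=np.cos(j[2]),np.sin(j[2]);d=b[:2]-j[:2]; print("blank in jig",c*d[0]+s*d[1],-s*d[0]+c*d[1])
cv2.imwrite("pics/fit.png",cv2.resize(img[140:290,160:460],None,fx=2.6,fy=2.6)[:,:,::-1])
E
```

```text
top jig [248.1, 179.1] 0.8 6133
jig [0.6214 0.1788 1.5373] 0.128
top stick [402.0, 247.6] 0.58 943
stick [ 0.4506 -0.2802  1.8084] 0.123
top float [244.4, 254.8] 0.72 1821
float [0.4272 0.1269 1.7166] 0.107
top blank [245.0, 120.4] 0.96 451
blank [0.73   0.0051 1.7332] 2.162
side jig [222.4, 238.7] 0.92 6714
jig side [0.6201 0.1769 1.5481] 0.11838941934672932
blank in jig -0.1700246221460283 -0.11432696643086819
```

View pics/fit.png

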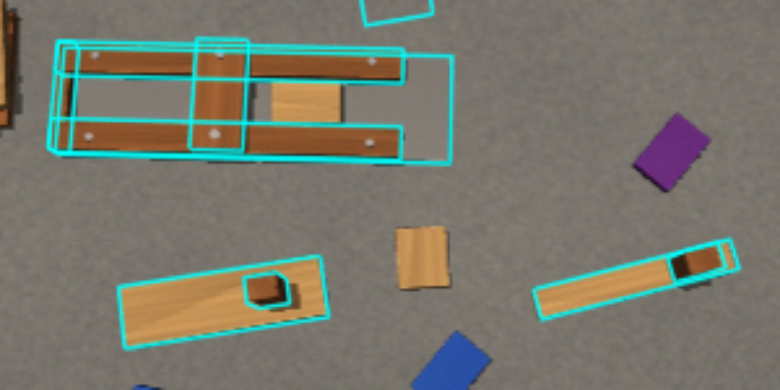

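The stick and float outlines sit well; the jig outline is about 1–2 px off in yaw at the mouth, and the blank fit picked the purple look-alike. I'll refit the jig from both cameras, take the blank from its top-face pixels (278,179), and pick up the stick.

```bash
cat >> h.py <<'E'
def down(yaw): return (R.from_euler("z",yaw)*R.from_euler("x",np.pi)).as_rotvec()
def jw(j,x,y=0):
    c,s=np.cos(j[2]),np.sin(j[2]); return np.array([j[0]+c*x-s*y,j[1]+s*x+c*y])
def wj(j,P):
    c,s=np.cos(j[2]),np.sin(j[2]);d=np.array(P[:2])-j[:2]; return np.array([c*d[0]+s*d[1],-s*d[0]+c*d[1]])
E
python3 - <<'E'
from h import *
V=[]
for c,n in [("top",(248,180)),("side",(226,241))]:
    f=grab_frame(c); L=silhouettes(c,"jig"); V.append((f,tf(f),L[0]["mask"].astype(float)))
j,e=fit(V,"jig",[.621,.178,1.545]); print("jig",np.round(j,4),e)
np.save("jig.npy",j)
f=V[0][0]; print("blank in jig",wj(j,ray(f,tf(f),(277.7,179.2),.028)))
q=get_state()["q"]
for y in (1.8084,1.8084-np.pi):
    a=ik([.4506,-.2802,.2],down(y)); b=ik([*jw(j,-.2),.1],down(y-1.8084+j[2])); print(y,None if a is None else np.round(a,2),None if b is None else np.round(b,2))
E
```

```text
jig [0.6209 0.1763 1.5393] 0.11633899341048715
blank in jig [-0.08262893  0.00192407]
1.8084 [-0.7   0.31 -0.29  0.96  0.    0.64] [-0.16  0.55 -0.19  0.83  0.    1.44]
-1.333192653589793 [-0.7   0.31 -0.29  0.96 -0.   -2.5 ] [-0.16  0.55 -0.19  0.83  0.   -1.7 ]
```

```bash
python3 - <<'E'
from h import *
j=np.load("jig.npy"); th=1.8084; P=np.array([.4506,-.2802])
movep([*P,.16],down(th))
move_l([*P,.049],.1)
grab(40); s=get_state(); print(s["finger_gap"],s["grasp_force"],s["clock"])
move_l([*P,.14],.12)
movep([*jw(j,-.33),.14],down(j[2]))
s=get_state(); print(s["finger_gap"],s["grasp_force"],s["clock"],s["position"])
f=grab_frame("top"); L=silhouettes("top","stick"); print([(d["centre"],round(d["score"],2)) for d in L])
p,e=fit([(f,tf(f),L[0]["mask"].astype(float))],"stick",[*jw(j,-.33),j[2]],s["position"][2]-.049); print(np.round(p,4),e,wj(j,p),p[2]-j[2])
cv2.imwrite("pics/top1.png",f["img"][:,:,::-1])
w=grab_frame("wrist"); cv2.imwrite("pics/wrist1.png",w["img"][:,:,::-1])
E
```

```text
0.2789569716996272 44.37845170497894 4.7
0.2766097618108223 44.10663664340973 6.4417 [ 0.6093933  -0.15378201  0.13900189]
[([330.3, 171.2], 0.71)]
[ 0.6098 -0.1164  1.5289] 2.197414520116228 [-0.29292024  0.00185121] -0.010326400775003464
```

View pics/top1.png

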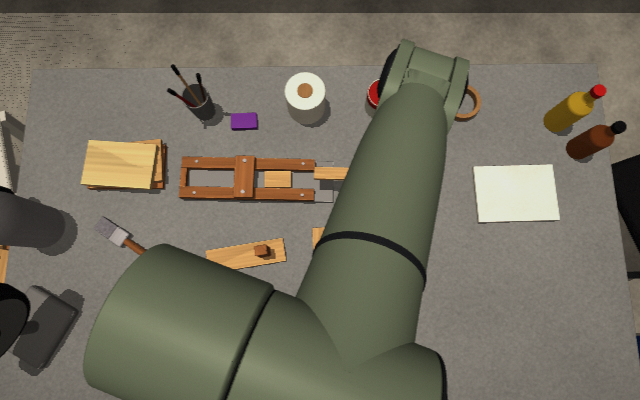

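View pics/wrist1.png

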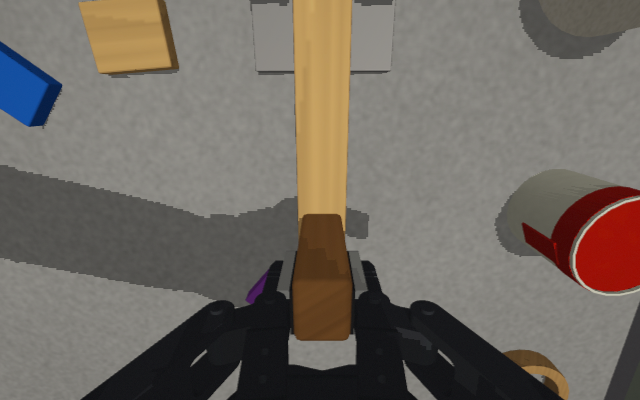

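The stick is gripped straight. In the wrist view the slat spans columns 296–351 and the board 252–393, so both are centred near 322. In the top view the slat's front is at (314,173), at the mouth. I'll lower it and push the blank under the bridge.

```bash
python3 - <<'E'
from h import *
j=np.load("jig.npy")
f=grab_frame("top"); print("front",wj(j,ray(f,tf(f),(314,173),.104)))
move_l([*jw(j,-.295),.14],.12)
print(move_l([*jw(j,-.295),.063],.08,until_force=8))
s=get_state(); print(s["position"],s["contact_force"])
print(move_l([*jw(j,-.185),.063],.06,until_force=12))
s=get_state(); print(wj(j,s["position"]),s["contact_force"],s["clock"])
f=grab_frame("top"); cv2.imwrite("pics/top2.png",cv2.resize(f["img"][120:240,160:400],None,fx=3,fy=3)[:,:,::-1])
w=grab_frame("wrist"); cv2.imwrite("pics/wrist2.png",w["img"][:,:,::-1])
E
```

```text
front [-0.17885253  0.00334653]
False
[ 0.61216727 -0.1186848   0.06360311] [ 0.19195091  0.37930526 -1.63462304]
False
[-1.85245965e-01 -6.93056908e-05] [ 0.35947885  0.54872791 -1.58596964] 10.175
```

View pics/top2.png

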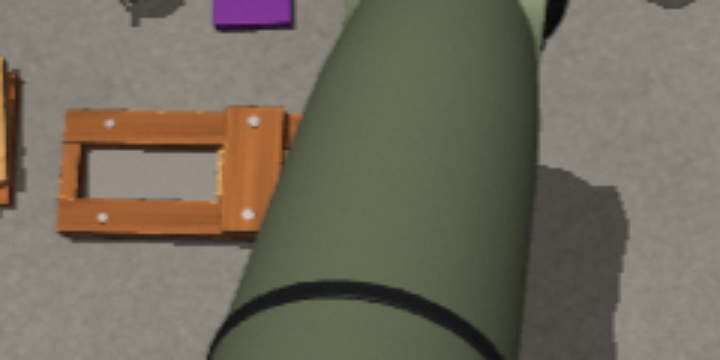

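View pics/wrist2.png

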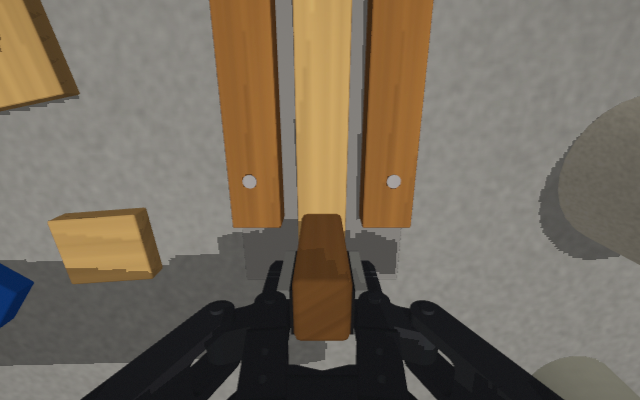

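The blank's front edge shows just past the bridge at crop column 219, and the slat sits centred between the fences (columns 294–350). I'll push on into the bay, then draw back.

```bash
python3 - <<'E'
from h import *
j=np.load("jig.npy")
sleep(.2)
print(move_l([*jw(j,-.094),.063],.06,until_force=12))
sleep(.2)
s=get_state(); print(wj(j,s["position"]),s["contact_force"],s["clock"])
move_l([*jw(j,-.215),.063],.1)
print(move_l([*jw(j,-.215),.057],.02,until_force=3)); print(get_state()["position"])
for c in ("top","side"):
    f=grab_frame(c); print(c,[np.round(wj(j,ray(f,tf(f),d["centre"],.022)),3).tolist()+[round(d["score"],2)] for d in spot_in(c,"blank")])
cv2.imwrite("pics/side3.png",f["img"][:,:,::-1])
E
```

```text
False
[-9.42049777e-02 -4.41773757e-05] [ 0.47101235 -0.02512221 -2.18862164] 12.3417
True
[ 0.61437392 -0.03800415  0.06109547]
top [[0.013, -0.16, 0.91], [-0.457, 0.046, 0.85], [0.088, 0.006, 0.65]]
side [[0.036, -0.132, 0.98], [-0.217, 0.283, 0.93], [-0.442, 0.047, 0.89], [0.096, 0.001, 0.62], [0.068, 0.336, 0.57]]
```

View pics/side3.png

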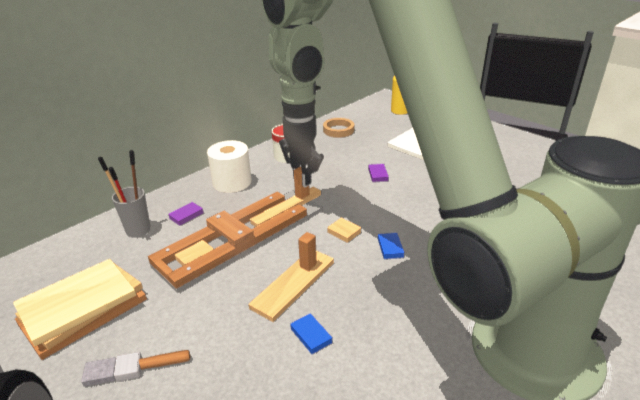

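The blank lies in the bay at (193,254), at jig x of about 0.09. The stick stands in the channel mouth at (300,195), touching the floor. Releasing.

```bash
python3 - <<'E'
from h import *
j=np.load("jig.npy"); P=get_state()["position"][:2]
let_go(); sleep(.3)
move_l([*P,.2],.1)
sleep(.3)
set_joints([-1.389, 0.326, -0.193, 1.052, 0, 1.437])
f=grab_frame("top"); T=tf(f); L=silhouettes("top","stick"); print([(d["centre"],round(d["score"],2)) for d in L])
p,e=fit([(f,T,L[0]["mask"].astype(float))],"stick",[*jw(j,-.215),j[2]],.012); print(wj(j,p),e)
print([np.round(wj(j,ray(f,T,d["centre"],.028)),3) for d in spot_in("top","blank")],get_state()["clock"])
cv2.imwrite("pics/top4.png",f["img"][:,:,::-1])
E
```

```text
[([309.3, 178.0], 0.81)]
[-0.21079152 -0.00138167] 0.2138770686324162
[array([0.049, 0.323]), array([ 0.009, -0.154]), array([0.092, 0.005]), array([-0.449,  0.045]), array([-0.236,  0.266])] 19.4
```

View pics/top4.png

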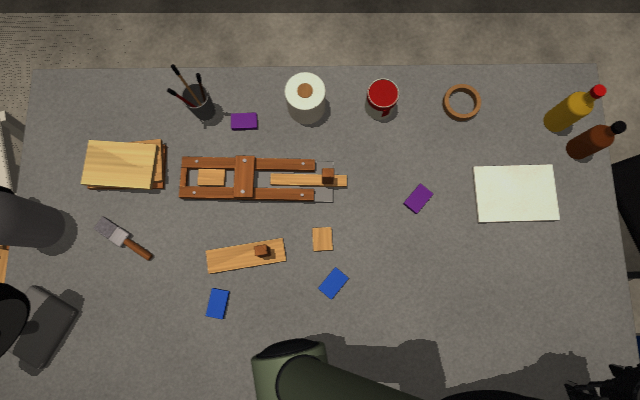

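The blank is in the bay at (211,177), the stick stands upright at the mouth with its post at (328,177), and the float at (247,255) has not moved.

```bash
python3 -c "
from cell import *
print(sign_off())"
```

```text
the job is handed in; nothing more can be done
None
```

I handed the job in at about 19 s of the 45 s; no verdict came back, but by the last picture the blank lies in the bay at jig x ≈ 90 mm, the stick stands in the channel mouth at x ≈ -211 mm, and the float has not moved.

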